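# Set the lamp slide and load the sample tray into the viewer

### The job

Get the sample viewer ready: first lift the red lamp knob out of the notch it sits in, move it along to the notch beside the green marker, and let it drop fully in there. Then slide the blue sample tray, handle last and kept level, into the bay in the viewer's side until it is fully home with its front panel flush, and let go. Leave the jar, the forceps and the bottle where they are.

Things in the scene. Friction and masses are not known exactly. Their poses are not given: they have to be found in the camera images.
- bay_mouth (a point): Centre of the bay's opening, at bench level. The viewer is a fixed white box, 240 mm along its x, 190 mm along its y and 90 mm high; this point has the viewer's axes (z up). The bay opens in the viewer's +y side; a tray goes in along the viewer's -y. The bay is 106 mm wide (along x), 50 mm high and 120 mm deep, its floor is the bench, and it ends at a solid wall. Two steel guides 25 mm high, standing out about 35 mm from the opening, flare from 106 mm to about 135 mm apart.
- bay_home (a point): Where tray_mid must finally be: inside the bay, 60 mm from the opening along the viewer's -y, 11 mm above the bench. Same axes as bay_mouth. It is hidden under the viewer's roof, which holds a dark viewing window.
- tray_mid (a point): Centre of the loose blue sample tray's body, half-way up its side walls (11 mm above its underside). The body is 100 mm wide (its x), 120 mm long (its y), walls 22 mm high; its front panel at the +y end is 45 mm high. A pair of glass plates with two brass screws is fixed in it. Mass about 0.3 kg (varies). The -y end goes into the bay first; when home, its axes are parallel to the viewer's.
- tray_grip (a point): Middle of the tray's white handle, 110 mm from tray_mid along the tray's +y. The handle is a straight bar along the tray's y, 80 mm long (starting at the front panel), 14 mm wide, from 30 to 55 mm above the bench; this point is 42.5 mm above the bench. Best pinched across its 14 mm width from above; the tray slides on the bench.
- knob_grip (a point): Centre of the red T-shaped lamp knob on the viewer's roof: a bar 60 mm long along the viewer's x, 18 mm wide along the viewer's y, 24 mm high; the centre is 141 mm above the bench when down in a notch. Best pinched across its 18 mm width from above. It moves with lamp_slide and lamp_lift only and never turns; its axes are the viewer's.
- lamp_lift (a joint): How far the knob is raised, m: 0 down in a notch, 0.035 at the upper stop. Its cross pin clears the teeth from 0.021 on. A spring and its weight pull it down with about 5 N.
- lamp_slide (a joint): Position of the knob's carriage along the row of notches, m: 0 at the starting notch (nearest the bay's opening), growing towards the viewer's -y. Four notches, at 0, 0.045, 0.090 and 0.135. It slides with under 1 N of friction when the knob is raised; it is held by the teeth (2 mm play each way) when the knob is down. The notches' edges are bevelled, so a knob let down within 6 mm of a notch's middle falls in.
- flag_green: Green marker block, 28 x 26 mm, 12 mm high, fixed on the viewer's roof 90 mm above the bench (origin: centre of its underside), beside the notch to be used; axes are the viewer's. The knob's centre belongs 50 mm from it along the viewer's -x, at the same viewer y. It may be at any of the three notches other than the starting one.
- flag_grey1: Grey marker block like the green one, beside a notch not to be used.
- flag_grey2: Another grey marker block, beside the other notch not to be used.
- jar: Amber glass jar with white lid, 64 mm diameter, 85 mm high, standing in a large green tray; origin at the centre of its underside. Leave it alone.
- forceps: Steel forceps, 140 mm long, lying in the large green tray; origin at the middle of the underside. Leave them alone.
- bottle: White bottle with blue cap, 66 mm diameter, 170 mm high, standing beyond the viewer; origin at the centre of its underside. Leave it alone.
Not all that is in view belongs to the job. Of the things that look like the part that bears tray_mid, the smaller one is meant.

How it is judged:
By the outcome, as a careful person would: the job done as asked, in the order asked, and still so for the second after the job is handed in, with the robot touching nothing.
It also fails if it takes over 54 s, if anything falls off the work surface, if the arm or the gripper's body presses on something with over 40 N, if the wrist force passes 120 N, or if a joint passes its speed limit or range.

### The arm

A 7-joint arm with a two-finger parallel gripper is mounted at the origin on the work surface. World frame = base frame: x ahead of the robot, y to its left, z up, the work surface at z = 0. Lengths are in m, angles in rad, forces in N, time in s.
With the tool pointing down it reaches from about 0.375 to 0.925 m from the base axis. Payload 3.1 kg.
Tool frame: the origin (TCP) lies at the very end of the fingers, on their centre line; the grasp point (between the pads) lies 19 mm behind it (arm.grip_point_offset is the distance from the TCP to the grasp point, in m); z points along the fingers, y is the direction in which the jaws open and shut (so a half turn about z gives the same grasp; the last joint's range is limited). The gripper opens to 85 mm and grips with 20 to 120 N. Pads are 22 mm wide; open, the fingers measure 114 mm over their backs; the gripper's body (76 mm by 85 mm) begins 54 mm behind the grasp point. The pads swing forward as they close: fully open they stand 13 mm farther back than shut.
Start: joints at [-1.373, 0.383, 0.044, 1.598, -0.018, 1.161, -0.05], TCP at [0.189, 0.622, 0.231] pointing down, gripper open.
Joint ranges: [-2.61, 2.61], [-0.41, 2.15], [-1.48, 1.57], [0, 2.5], [-1.57, 4.71], [0.05, 1.97], [-2.85, 2.85]. Speed limits (rad/s): [2.79, 2.79, 3.14, 3.14, 3.14, 3.14, 3.14].

### API

Orientations are given as a unit quaternion [x, y, z, w].
In Python, from bench import arm, vision gives the robot as it stands.
- The arm moves only by the tool jog_arm, never from a script. Its argument "motion" is one flat list of numbers, 7 for each row, row after row: the finger opening in cm, from 0 to 8.54, then the shift along the tool's x, y, z in cm, then the turn, a rotation vector about the tool's x, y, z in rad. A call has 1 to 20 rows; each row is the pose to reach, as a shift and turn from the pose commanded when the call began, along the tool's axes at that moment; what a row does not reach only later rows make up. A row lasts 1/12 s, in which the tool goes at most 41.7 mm and 7.16 degrees, less where a joint would pass 70% of its speed; a pose out of reach is approached as far as the arm can. A call with a gripper value outside its range is refused whole. The fingers move at their own pace and stop on an object; "force" is the grip in N (left out, the last holds). Time passes only in rows, so rows that repeat a pose let the fingers close. It gives the time, the measured TCP pose, the force and the opening at its end, in the units of the state.
- arm.get_state(): the state, without advancing time (a new reading comes with each control period).
- vision.grab_frame(name): name is "side" or "top"; returns a dict with "color" (400x640x3 uint8, red, green, blue), "fx", "fy", "cx", "cy" (pixels), "dist_coeffs" ([k1, k2, p1, p2, k3] as OpenCV has them; the pictures are not rectified), "R" (3x3) and "t" (3): a world point X has camera coordinates R X + t. Camera axes: x right, y down, z forward; pixel columns grow to the right and rows downward; lengths in m; the calibration is good to about 2 mm. A picture is of the moment at which its call begins. There is no depth.
- arm.hand_in(): hands the job in, once; it reports no verdict.
The state is a dict: "time": time; "q": joint angles; "joint_velocities": joint speeds; "joint_efforts": joint torques, N m; "tool_pos": TCP position; "tcp_rot": TCP orientation; "force": force on the tool from outside, world axes, zero at the start; "wrist_torque": the same for the moment, N m; "width": finger opening in m.
Only numpy, scipy, OpenCV 4.12 (cv2) and the standard library are available. Lean on these libraries where they do the work, as an engineer would, in place of code of your own. Each camera call takes 0.05 s, during which the arm holds its last target. There are 200 camera calls.

## Working session

There is one attempt and no reset: what is moved stays moved. The work goes in short steps, Python scripts to look and compute and a tool call to move; the robot and the scene stay as the last step left them, time stands still between calls to the robot, and variables do not carry over. Pictures are saved under pics/ and viewed, about 8 in all and at most 12, crops included, and the job is handed in when it is done.

Besides the shell and the picture viewer there is one more tool, called after "Call:" as name(argument=value, ...), one argument or row to a line, values as JSON. jog_arm: Moves the arm, as the interface text tells. Its arguments: {"type":"object","properties":{"motion":{"type":"array"},"force":{"type":"number"}},"required":["motion"]}

```bash
ls && mkdir -p pics && python3 - <<'E'
from bench import arm, vision
import cv2,numpy as np,pickle
print({k:np.round(v,3) for k,v in arm.get_state().items()})
F={n:vision.grab_frame(n) for n in("side","top")}
pickle.dump(F,open('f0.pkl','wb'))
for n,f in F.items():
    cv2.imwrite(f'pics/{n}0.png',f['color'][:,:,::-1]); print(n,f['fx'],f['cx'],f['dist_coeffs'],-np.array(f['R']).T@f['t'])
E
```

```text
pics
{'time': np.float64(0.0), 'q': array([-1.373,  0.384,  0.044,  1.6  , -0.018,  1.161, -0.05 ]), 'joint_velocities': array([ 0.   , -0.   ,  0.001, -0.001,  0.001, -0.002,  0.   ]), 'joint_efforts': array([-0.0000e+00, -4.3346e+01,  1.0250e+00, -2.4951e+01,  1.1000e-02,
        1.1000e-02, -0.0000e+00]), 'tool_pos': array([0.189, 0.621, 0.23 ]), 'tcp_rot': array([ 0.147,  0.989, -0.001, -0.   ]), 'force': array([ 0.479, -0.228,  0.379]), 'wrist_torque': array([ 0.061, -0.013, -0.017]), 'width': np.float64(0.085)}
side 397.70011407804856 316.92885318298903 [-0.07659558  0.          0.          0.          0.        ] [ 0.50073538 -0.67049421  0.73374119]
top 455.31825748971676 322.9383335224631 [-0.01496634  0.          0.          0.          0.        ] [0.42972084 0.0554458  1.23536722]
```

View pics/top0.png

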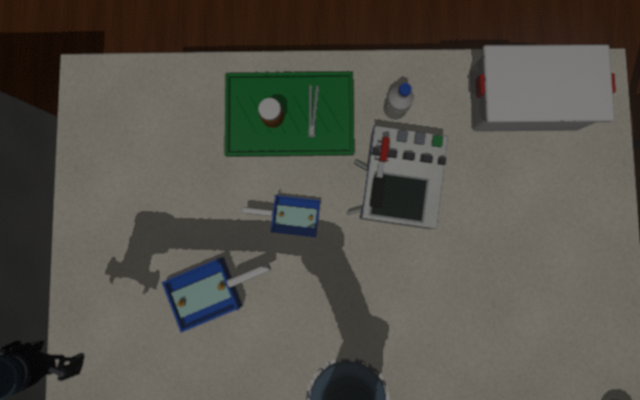

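View pics/side0.png

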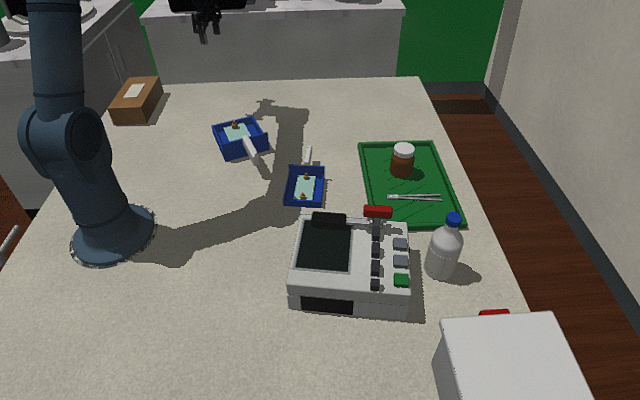

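```bash
cat > h.py <<'E'
import cv2,numpy as np,pickle
def ray(f,px,z):
    K=np.array([[f['fx'],0,f['cx']],[0,f['fy'],f['cy']],[0,0,1]])
    p=cv2.undistortPoints(np.float64(px).reshape(-1,1,2),K,np.float64(f['dist_coeffs'])).reshape(-1,2)
    R=np.array(f['R']);c=-R.T@np.array(f['t']); d=np.c_[p,np.ones(len(p))]@R
    return c+d*((z-c[2])/d[:,2])[:,None]
def mask(f,name):
    h=cv2.cvtColor(f['color'],cv2.COLOR_RGB2HSV);H,S,V=[h[...,i].astype(int) for i in range(3)]
    m={'red':((H<8)|(H>172))&(S>150)&(V>60),'blue':(H>105)&(H<130)&(S>140)&(V>40),'green':(H>50)&(H<80)&(S>130)&(V>40)}[name]
    return m.astype(np.uint8)
def blobs(f,name,amin=20):
    return [c for c in cv2.findContours(mask(f,name),0,1)[0] if cv2.contourArea(c)>amin]
def rect(f,c,z):
    "min-area rectangle on the plane z: centre, sizes, angle of edge 0"
    w=(ray(f,c.reshape(-1,2),z)[:,:2]*1000).astype(np.float32)
    return cv2.minAreaRect(w)
def both(): 
    from bench import vision
    return {n:vision.grab_frame(n) for n in("side","top")}
E
python3 - <<'E'
from h import *
F=pickle.load(open('f0.pkl','rb'))
for n,f in F.items():
    for col,z in(('red',.153),('green',.102),('blue',.022)):
        for c in blobs(f,col):
            x,y=c.reshape(-1,2).mean(0)
            print(n,col,(int(x),int(y)),cv2.contourArea(c),np.round(np.r_[sum([list(np.atleast_1d(v)) for v in rect(f,c,z)],[])],1))
a=F['top']['color'][100:240,230:460,::-1]; a=cv2.resize(a,None,fx=3.4,fy=3.4,interpolation=cv2.INTER_CUBIC)
cv2.imwrite('pics/c1.png',np.clip(a*1.5,0,255).astype(np.uint8))
E
```

```text
side red (493, 311) 97.0 [ 7.922e+02 -3.443e+02  5.040e+01  8.000e+00  1.000e-01]
side red (377, 210) 294.0 [ 634.6 -104.5   35.    55.6   81.3]
side green (401, 279) 159.5 [ 664.5 -238.8   29.9   26.4   80.2]
side green (406, 176) 5410.5 [7.321e+02 4.610e+01 2.056e+02 3.219e+02 1.000e-01]
side green (143, 30) 26.0 [-236.6 1139.3   15.2  278.1   23.6]
side green (1, 10) 32.0 [-1247.9  1662.6    26.6   343.8    31.8]
side green (446, 37) 7332.0 [1084.5 1063.8 1091.8  487.7   63.9]
side green (140, 5) 177.0 [-335.6 1485.2  117.6  364.5   25.3]
side blue (453, 219) 173.5 [848.1 -14.1  51.7  35.7  65. ]
side blue (304, 185) 1438.5 [482.7 132.6 169.4 100.5  85. ]
side blue (227, 140) 587.0 [248.1 357.7  72.6 207.5  21.4]
side blue (253, 132) 457.5 [327.  391.4  60.6 208.   26.3]
top red (384, 148) 109.0 [637.  -91.6  16.   56.6  77.6]
top red (481, 83) 49.5 [ 796.4 -332.9    7.4   48.    87.5]
top green (437, 140) 55.0 [ 666.4 -232.1   19.1   22.8   78.8]
top green (288, 113) 10143.0 [7.408e+02 1.421e+02 2.133e+02 3.226e+02 1.000e-01]
top blue (197, 296) 1360.0 [278.9 383.3 138.3 162.9  21.7]
top blue (291, 229) 224.0 [447.1 139.5 117.5  29.   75.8]
top blue (292, 203) 311.5 [509.4 131.4 120.   53.5  89.4]
top blue (404, 89) 84.0 [ 825.7 -169.4   27.4   31.    88.5]
```

View pics/c1.png

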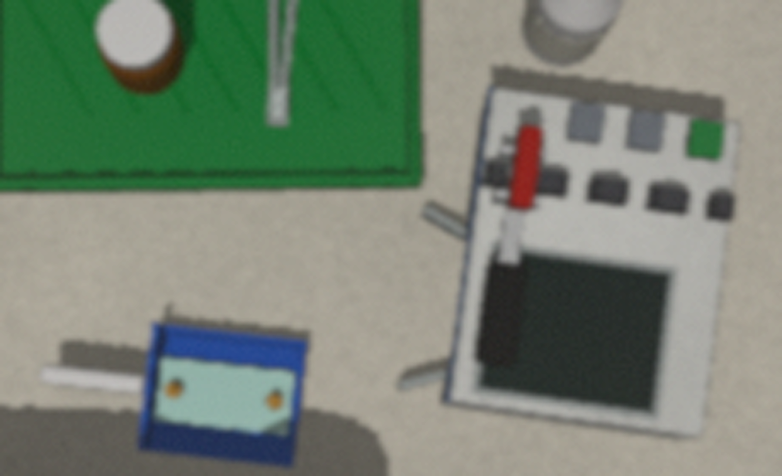

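```bash
python3 - <<'E'
from h import *
F=pickle.load(open('f0.pkl','rb'));f=F['top']
P=lambda pts,z:ray(f,(np.float64(pts)+.5)/3.4-.5+[230,100],z)[:,:2]*1000
ang=lambda a,b:np.degrees(np.arctan2(*(b-a)[::-1]))
c=P([(490,88),(737,122),(702,437),(445,402)],.09);print('roof',c.round(),c.mean(0).round(1))
print('len',[np.linalg.norm(c[i]-c[i-1]).round(1) for i in range(4)],'yaw',ang(c[3],c[0]),ang(c[2],c[1]),ang(c[1],c[0])-90,ang(c[2],c[3])-90)
g=P([(465,235),(450,365),(425,208),(402,384)],.025);print('guides',g.round(),(g[0]+g[1])/2,(g[2]+g[3])/2,np.linalg.norm(g[0]-g[1]),np.linalg.norm(g[2]-g[3]))
a=P([(155,325),(140,448)],.045);b=P([(307,340),(293,466)],.022);h=P([(42,372),(142,384)],.055)
print('tray',a.round(),b.round(),np.linalg.norm(a[0]-a[1]),np.linalg.norm(b[0]-b[1]),'yaw',ang(a[1],a[0]),ang(b[1],b[0]),'mid',(a.mean(0)+b.mean(0))/2,'len',np.linalg.norm(a.mean(0)-b.mean(0)))
print('handle',h.round(),h.mean(0),ang(h[1],h[0])-90,np.linalg.norm(h[0]-h[1]))
fl=P([(586,122),(645,130),(705,139)],.102);print('flags',fl.round(1),ang(fl[2],fl[0])-90,np.linalg.norm(fl[0]-fl[2]))
k=P([(526,167)],.153);print('knob',k)
E
```

```text
roof [[ 709.  -74.]
 [ 682. -259.]
 [ 446. -225.]
 [ 473.  -36.]] [ 577.5 -148.8]
len [np.float64(239.1), np.float64(187.4), np.float64(238.4), np.float64(191.3)] yaw -9.158114534920918 -8.234829766747497 -8.54757589464802 -8.340541347845203
guides [[607. -59.]
 [505. -46.]
 [629. -28.]
 [490.  -8.]] [556.03168961 -52.52960455] [559.70984741 -18.02620733] 103.51078131679903 140.4364584449836
tray [[537. 183.]
 [442. 195.]] [[526.  66.]
 [427.  78.]] 95.27592766494554 99.22713014854445 yaw -6.952987269734011 -6.849396685768948 mid [482.9384128  130.48608623] len 117.64639406138166
handle [[501. 269.]
 [491. 192.]] [495.65373157 230.28551688] -7.391618142684678 77.11493058053485
flags [[ 680.  -143.7]
 [ 673.5 -187.5]
 [ 666.3 -231.9]] -8.83178151512206 89.25197889770865
knob [[636.75427704 -91.3615932 ]]
```

```bash
cat >> h.py <<'E'
from scipy.spatial.transform import Rotation as Ro
def go(p,yaw):
    "shift (cm) and turn to TCP p (m), tool down with its y axis (jaws) at yaw (deg, modulo half turn)"
    from bench import arm
    s=arm.get_state();R=Ro.from_quat(s['tcp_rot']).as_matrix()
    a=np.radians(yaw);y=np.array([np.cos(a),np.sin(a),0]);z=np.array([0,0,-1.])
    out=[]
    for y in (y,-y):
        T=np.c_[np.cross(y,z),y,z]; out.append(Ro.from_matrix(R.T@T).as_rotvec())
    r=min(out,key=np.linalg.norm)
    print('t',s['time'],'pos',np.round(s['tool_pos'],4),'q',np.round(s['q'],2),'F',np.round(s['force'],1),'w',round(float(s['width']),4))
    print('shift cm',np.round(R.T@(np.array(p)-s['tool_pos'])*100,2),'turn',np.round(r,3),'| other',np.round(max(out,key=np.linalg.norm),3))
E
python3 -c "
from h import *
go([.637,-.091,.2],81.4)"
```

```text
t 0.1 pos [0.1892 0.6209 0.23  ] q [-1.37  0.38  0.04  1.6  -0.02  1.16 -0.05] F [ 0.2 -0.6 -0.3] w 0.0858
shift cm [-63.58 -55.05   3.14] turn [-0.002 -0.    -0.146] | other [-0.     0.004  2.996]
```

Call:
jog_arm(
  motion=[8.5,-63.6,-55.0,3.0,0,0,-0.146,8.5,-63.6,-55.0,3.0,0,0,-0.146,8.5,-63.6,-55.0,3.0,0,0,-0.146,8.5,-63.6,-55.0,3.0,0,0,-0.146,8.5,-63.6,-55.0,3.0,0,0,-0.146,8.5,-63.6,-55.0,3.0,0,0,-0.146,8.5,-63.6,-55.0,3.0,0,0,-0.146,8.5,-63.6,-55.0,3.0,0,0,-0.146,8.5,-63.6,-55.0,3.0,0,0,-0.146,8.5,-63.6,-55.0,3.0,0,0,-0.146,8.5,-63.6,-55.0,3.0,0,0,-0.146,8.5,-63.6,-55.0,3.0,0,0,-0.146,8.5,-63.6,-55.0,3.0,0,0,-0.146,8.5,-63.6,-55.0,3.0,0,0,-0.146,8.5,-63.6,-55.0,3.0,0,0,-0.146,8.5,-63.6,-55.0,3.0,0,0,-0.146,8.5,-63.6,-55.0,3.0,0,0,-0.146,8.5,-63.6,-55.0,3.0,0,0,-0.146,8.5,-63.6,-55.0,3.0,0,0,-0.146,8.5,-63.6,-55.0,3.0,0,0,-0.146],
)

```text
time: 1.77
tool_pos: [0.6336, -0.0844, 0.2008]
tcp_rot: [0.075, 0.997, 0.0, -0.001]
force: [1.1, 0.3, -0.1]
width: 0.085
```

```bash
python3 -c "
from h import *
go([.637,-.091,.2],81.4)"
```

```text
t 1.7667 pos [ 0.6336 -0.0844  0.2008] q [-0.33  0.42  0.51  1.67 -0.23  1.11  1.67] F [ 1.1  0.3 -0.1] w 0.085
shift cm [-0.43 -0.6   0.08] turn [ 0.    -0.001  0.001] | other [ 2.000e-03  0.000e+00 -3.141e+00]
```

Call:
jog_arm(
  motion=[8.5,-0.4,-0.6,0,0,0,0,8.5,-0.4,-0.6,2.5,0,0,0,8.5,-0.4,-0.6,5.0,0,0,0,8.5,-0.4,-0.6,7.0,0,0,0,8.5,-0.4,-0.6,7.5,0,0,0,8.5,-0.4,-0.6,7.5,0,0,0],
)

```text
time: 2.27
tool_pos: [0.634, -0.0888, 0.1239]
tcp_rot: [0.075, 0.997, -0.0, -0.003]
force: [-0.4, -0.4, -0.6]
width: 0.0852
```

```bash
python3 - <<'E'
from h import *
go([.637,-.091,.126],81.4)
f=both()['side']
cv2.imwrite('pics/s2.png',cv2.resize(f['color'][120:320,270:510,::-1],None,fx=3,fy=3,interpolation=cv2.INTER_CUBIC))
E
```

```text
t 2.2667 pos [ 0.634  -0.0888  0.1239] q [-0.3   0.52  0.48  1.72 -0.28  0.98  1.71] F [-0.4 -0.4 -0.6] w 0.0852
shift cm [-0.32 -0.17 -0.22] turn [-0.001 -0.006  0.001] | other [ 9.000e-03 -1.000e-03 -3.141e+00]
```

View pics/s2.png

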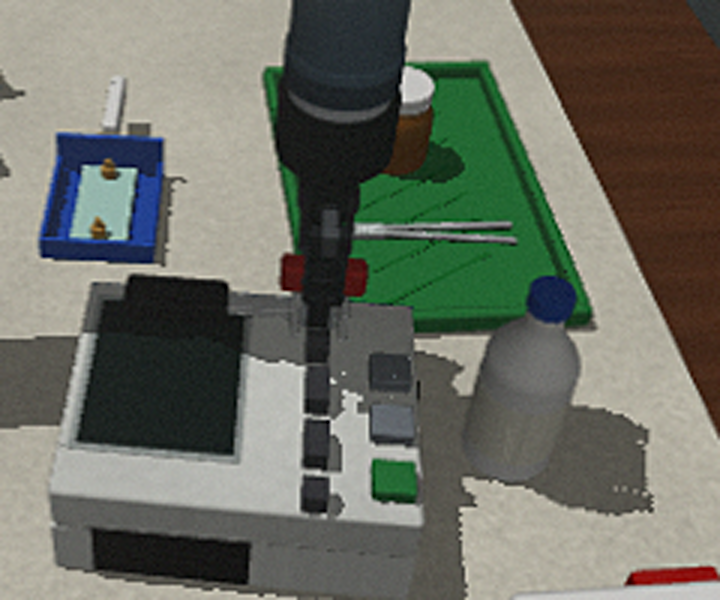

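The near finger stands in front of the red bar (crop 283–367, 275), about mid-bar, clear of the teeth. Closing.

Call:
jog_arm(
  motion=[0,0,0,0,0,0,0,0,0,0,0,0,0,0,0,0,0,0,0,0,0,0,0,0,0,0,0,0,0,0,0,0,0,0,0,0,0,0,0,0,0,0,0,0,0,0,0,0,0,0,0,0,0,0,0,0],
  force=40,
)

```text
time: 3.03
tool_pos: [0.6366, -0.0896, 0.1272]
tcp_rot: [0.075, 0.997, 0.0, 0.0]
force: [-0.5, 0.3, 3.6]
width: 0.0173
```

```bash
python3 -c "
from h import *
go([.637,-.091,.154],81.4)"
```

```text
t 3.0333 pos [ 0.6366 -0.0896  0.1272] q [-0.3   0.51  0.49  1.72 -0.28  0.98  1.71] F [-0.5  0.3  3.6] w 0.0173
shift cm [-0.06 -0.14 -2.68] turn [ 0.     0.001 -0.   ] | other [ 1.000e-03 -0.000e+00  3.142e+00]
```

Call:
jog_arm(
  motion=[0,0,0,-1.0,0,0,0,0,0,0,-2.0,0,0,0,0,0,0,-2.8,0,0,0,0,0,0,-2.8,0,0,0,0,0,0,-2.8,0,0,0,0,0,-1.5,-2.8,0,0,0,0,0,-3.5,-2.8,0,0,0,0,0,-5.5,-2.8,0,0,0,0,0,-7.5,-2.8,0,0,0,0,0,-9.5,-2.8,0,0,0,0,0,-11.5,-2.8,0,0,0,0,0,-12.8,-2.8,0,0,0,0,0,-13.5,-2.8,0,0,0,0,0,-13.5,-2.8,0,0,0,0,0,-13.5,-2.8,0,0,0,0,0,-13.5,-2.8,0,0,0],
)

```text
time: 4.37
tool_pos: [0.616, -0.2213, 0.154]
tcp_rot: [0.074, 0.997, 0.001, -0.001]
force: [1.9, -0.0, -5.4]
width: 0.0171
```

```bash
python3 - <<'E'
from h import *
go([.6168,-.2246,.1275],81.4)
F=both()
for n in F:
    for c in blobs(F[n],'red',5):print(n,c.reshape(-1,2).mean(0),[np.round(v,1) for v in rect(F[n],c,.181)])
E
```

```text
t 4.3667 pos [ 0.616  -0.2213  0.154 ] q [-0.11  0.51  0.52  1.67 -0.29  1.04  1.92] F [ 1.9 -0.  -5.4] w 0.0171
shift cm [-0.14 -0.32  2.65] turn [ 0.001 -0.002  0.002] | other [ 3.00e-03  2.00e-03 -3.14e+00]
side [493.515625 311.546875] [array([ 777.1, -359.9]), array([ 7.5, 50.1]), np.float64(89.7)]
side [391.14285714 254.48571429] [array([ 637.4, -238.4]), array([31.9, 12.3]), np.float64(65.3)]
side [366.325 251.525] [array([ 594.5, -230.1]), array([30., 16.]), np.float64(83.4)]
top [439.91304348 162.2173913 ] [array([ 598.2, -217.4]), array([15.5, 21.9]), np.float64(70.0)]
top [481.57894737  82.97368421] [array([ 788.2, -322.9]), array([ 7.2, 44.1]), np.float64(87.4)]
```

Call:
jog_arm(
  motion=[0,0,-0.2,0,0,0,0,0,0,-0.2,0,0,0,0,0,0,-0.2,0.9,0,0,0,0,0,-0.2,1.8,0,0,0,0,0,-0.2,2.6,0,0,0,0,0,-0.2,2.7,0,0,0,0,0,-0.2,2.7,0,0,0],
)

```text
time: 5.05
tool_pos: [0.6155, -0.2252, 0.1273]
tcp_rot: [0.075, 0.997, 0.0, -0.001]
force: [-1.2, 0.2, -1.4]
width: 0.0173
```

Call:
jog_arm(
  motion=[6,0,0,0,0,0,0,6,0,0,0,0,0,0,6,0,0,0,0,0,0,6,0,0,0,0,0,0,6,0,0,-2,0,0,0,6,0,0,-5,0,0,0,6,0,0,-8,0,0,0,6,0,0,-10,0,0,0,6,0,0,-10,0,0,0],
)

```text
time: 5.8
tool_pos: [0.6196, -0.2268, 0.2343]
tcp_rot: [0.075, 0.997, -0.001, 0.006]
force: [0.5, 0.1, -0.0]
width: 0.0596
```

```bash
python3 - <<'E'
from h import *
go([.4965,.232,.16],-7.2)
F=both();pickle.dump(F,open('f1.pkl','wb'))
for n in F:
    for c in blobs(F[n],'red',5):print(n,c.reshape(-1,2).mean(0),[np.round(v,1) for v in rect(F[n],c,.153)])
f=F['side'];cv2.imwrite('pics/s3.png',cv2.resize(f['color'][120:320,270:510,::-1],None,fx=3,fy=3,interpolation=cv2.INTER_CUBIC))
E
```

```text
t 5.8 pos [ 0.6196 -0.2268  0.2343] q [-0.13  0.43  0.55  1.6  -0.24  1.17  1.9 ] F [ 0.5  0.1 -0. ] w 0.0596
shift cm [19.1  43.54  7.15] turn [0.008 0.01  1.547] | other [-0.011  0.008 -1.595]
side [493.28571429 312.04761905] [array([ 791.2, -345.2]), array([ 7.4, 52.5]), np.float64(86.1)]
side [376.55952381 263.46428571] [array([ 614.3, -235.9]), array([30.2, 58.1]), np.float64(80.7)]
top [439.97560976 159.24390244] [array([ 610.3, -225.4]), array([15.1, 46.5]), np.float64(70.0)]
top [482.21428571  81.46428571] [array([ 801.3, -335.5]), array([ 7.4, 33. ]), np.float64(87.5)]
```

View pics/s3.png

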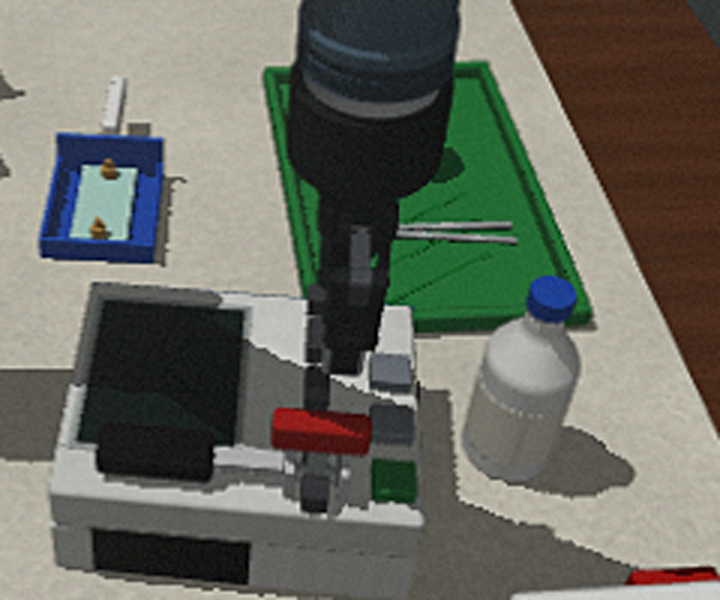

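The red knob sits down in the last notch beside the green block (crop 320,430 and 393,480). Now to the tray handle.

Call:
jog_arm(
  motion=[6,19.1,43.8,2.0,0,0,1.547,6,19.1,43.8,2.0,0,0,1.547,6,19.1,43.8,2.0,0,0,1.547,6,19.1,43.8,2.0,0,0,1.547,6,19.1,43.8,2.0,0,0,1.547,6,19.1,43.8,2.0,0,0,1.547,6,19.1,43.8,2.0,0,0,1.547,6,19.1,43.8,2.0,0,0,1.547,6,19.1,43.8,2.0,0,0,1.547,6,19.1,43.8,2.0,0,0,1.547,6,19.1,43.8,2.0,0,0,1.547,6,19.1,43.8,2.0,0,0,1.547,6,19.1,43.8,4.0,0,0,1.547,6,19.1,43.8,7.0,0,0,1.547,6,19.1,43.8,10.0,0,0,1.547,6,19.1,43.8,10.0,0,0,1.547,6,19.1,43.8,10.0,0,0,1.547],
)

```text
time: 7.32
tool_pos: [0.4898, 0.2352, 0.1249]
tcp_rot: [0.75, 0.661, -0.004, -0.0]
force: [-0.4, 0.6, 0.3]
width: 0.0602
```

```bash
python3 - <<'E'
from h import *
go([.4962,.235,.024],-7.2)
F=both()
a=np.vstack([F['top']['color'][90:245,200:460,::-1]]);a=cv2.resize(a,None,fx=3,fy=3,interpolation=cv2.INTER_CUBIC)
cv2.imwrite('pics/t4.png',np.clip(a*1.5,0,255).astype(np.uint8))
E
```

```text
t 7.3167 pos [0.4898 0.2352 0.1249] q [-1.01  0.35  0.57  1.96 -0.23  0.9  -0.45] F [-0.4  0.6  0.3] w 0.0602
shift cm [ 0.12  0.69 10.09] turn [-0.005  0.005 -0.   ] | other [0.008 0.008 3.141]
```

View pics/t4.png

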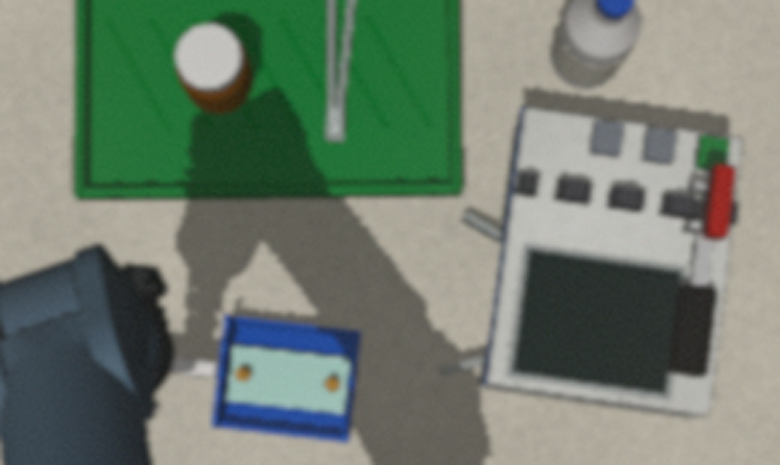

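Call:
jog_arm(
  motion=[6,0,0.5,0,0,0,0,6,0,0.5,3,0,0,0,6,0,0.5,6,0,0,0,6,0,0.5,8.5,0,0,0,6,0,0.5,10,0,0,0,6,0,0.5,10,0,0,0,6,0,0.5,10,0,0,0],
)

```text
time: 8.0
tool_pos: [0.4985, 0.236, 0.0284]
tcp_rot: [0.75, 0.661, 0.001, 0.0]
force: [0.6, 0.2, -0.0]
width: 0.0601
```

```bash
python3 - <<'E'
from h import *
go([.4962,.235,.024],-7.2)
E
```

```text
t 8.0 pos [0.4985 0.236  0.0284] q [-0.93  0.52  0.49  1.99 -0.36  0.72 -0.34] F [ 0.6  0.2 -0. ] w 0.0601
shift cm [-0.13 -0.22  0.44] turn [ 0.001 -0.001 -0.001] | other [-1.00e-03 -2.00e-03  3.14e+00]
```

Call:
jog_arm(
  motion=[6,0,-0.2,0.4,0,0,0,6,0,-0.2,0.4,0,0,0,0,0,-0.2,0.4,0,0,0,0,0,-0.2,0.4,0,0,0,0,0,-0.2,0.4,0,0,0,0,0,-0.2,0.4,0,0,0,0,0,-0.2,0.4,0,0,0,0,0,-0.2,0.4,0,0,0,0,0,-0.2,0.4,0,0,0],
  force=60,
)

```text
time: 8.75
tool_pos: [0.4958, 0.2366, 0.0241]
tcp_rot: [0.75, 0.661, 0.0, -0.0]
force: [-0.7, 0.4, 4.6]
width: 0.0132
```

```bash
cat >> h.py <<'E'
def tray(f):
    "tray rim edges from the blue mask in a top view: box of the blue blob nearest the viewer, on z=.03"
    m=cv2.morphologyEx(mask(f,'blue'),cv2.MORPH_CLOSE,np.ones((25,25),np.uint8))
    for c in cv2.findContours(m,0,1)[0]:
        if cv2.contourArea(c)>800: print([np.round(v,1) for v in rect(f,c,.03)])
E
python3 - <<'E'
from h import *
go([.4962,.235,.024],-7.2)
F=both(); tray(F['top'])
E
```

```text
t 8.75 pos [0.4958 0.2366 0.0241] q [-0.93  0.52  0.49  2.   -0.36  0.71 -0.34] F [-0.7  0.4  4.6] w 0.0132
shift cm [-0.16  0.06  0.01] turn [ 0.001 -0.001 -0.   ] | other [-1.000e-03 -1.000e-03  3.142e+00]
[array([272.2, 400.5]), array([136.8, 119.9]), np.float64(21.8)]
[array([483.5, 133.6]), array([116.6,  95.2]), np.float64(82.7)]
```

```bash
python3 - <<'E'
from h import *
go([.5877,.1577,.0245],-8.6)
F=pickle.load(open('f0.pkl','rb'));f=F['top']
print(ray(f,[(353.4,155.2),(229,157)],.01))
E
```

```text
t 8.85 pos [0.4958 0.2366 0.0241] q [-0.93  0.52  0.49  2.   -0.36  0.71 -0.34] F [-0.4 -1.2  5.8] w 0.0133
shift cm [-6.68 10.11 -0.04] turn [ 0.001 -0.001  0.024] | other [ 1.000e-03  1.000e-03 -3.117e+00]
[[ 0.64718849 -0.02604446  0.01      ]
 [ 0.64578381  0.31310584  0.01      ]]
```

Call:
jog_arm(
  motion=[0,-0.3,0.5,0,0,0,0,0,-1.0,1.5,0,0,0,0,0,-1.6,2.5,0,0,0,0,0,-2.3,3.5,0,0,0,0.006,0,-3.0,4.5,0,0,0,0.01,0,-3.6,5.5,0,0,0,0.014,0,-4.3,6.5,0,0,0,0.018,0,-5.0,7.5,0,0,0,0.024,0,-5.6,8.5,0,0,0,0.024,0,-6.2,9.4,0,0,0,0.024,0,-6.7,10.1,0,0,0,0.024,0,-6.7,10.1,0,0,0,0.024,0,-6.7,10.1,0,0,0,0.024],
)

```text
time: 9.93
tool_pos: [0.5888, 0.1567, 0.0242]
tcp_rot: [0.758, 0.652, 0.001, 0.001]
force: [3.0, -1.2, 3.1]
width: 0.0132
```

```bash
python3 - <<'E'
from h import *
go([.5877,.1577,.0245],-8.6)
F=both(); tray(F['top']);pickle.dump(F,open('f2.pkl','wb'))
a=cv2.resize(F['top']['color'][120:230,260:420,::-1],None,fx=5,fy=5,interpolation=cv2.INTER_CUBIC)
cv2.imwrite('pics/t5.png',np.clip(a*1.5,0,255).astype(np.uint8))
E
```

```text
t 9.9333 pos [0.5888 0.1567 0.0242] q [-0.72  0.61  0.49  1.85 -0.39  0.78 -0.17] F [ 3.  -1.2  3.1] w 0.0132
shift cm [ 0.08 -0.12 -0.03] turn [ 0.003 -0.    -0.   ] | other [-0.    -0.005  3.141]
[array([280.3, 380.7]), array([137.3, 162. ]), np.float64(21.8)]
[array([572.7,  53.2]), array([115.4,  96.9]), np.float64(82.1)]
```

View pics/t5.png

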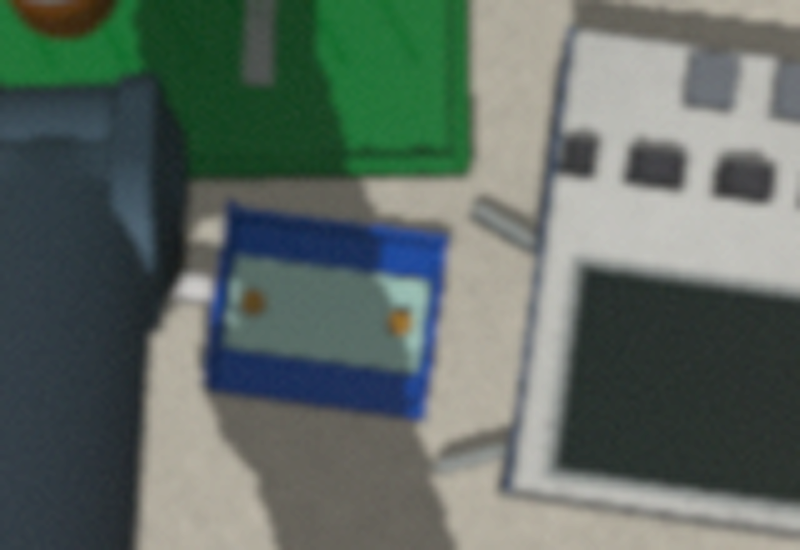

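```bash
python3 - <<'E'
from h import *
f=pickle.load(open('f2.pkl','rb'))['top']
a=np.radians(-8.6);Vx=np.array([np.cos(a),np.sin(a)]);Vy=np.array([-np.sin(a),np.cos(a)])
P=lambda pts,z:np.c_[(w:=ray(f,(np.float64(pts)+.5)/5-.5+[260,120],z)[:,:2]*1000-[556.3,-50])@Vx,w@Vy].round(1)
print('guide tips',P([(472,212),(436,460)],.025).tolist(),'roots',P([(532,248),(507,434)],.025).tolist())
print('tray front',P([(448,237),(424,418)],.022).tolist(),'panel',P([(232,206),(207,389)],.045).tolist(),'handle',P([(195,289)],.055).tolist(),'screws',P([(253,302),(400,322)],.015).tolist())
print('roof',P([(577,25),(505,490)],.09).tolist())
E
```

```text
guide tips [[65.4, 33.8], [-69.4, 34.9]] roots [[50.5, -0.7], [-50.4, -0.6]]
tray front [[50.6, 44.6], [-47.9, 44.2]] panel [[47.5, 160.7], [-50.4, 159.8]] handle [[-0.2, 172.9]] screws [[1.9, 143.9], [2.2, 63.8]]
roof [[157.9, -3.8], [-83.4, 1.3]]
```

Call:
jog_arm(
  motion=[0,0,0,0,0,0,0.012,0,-0.7,0,0,0,0,0.012,0,-1.5,0,0,0,0,0.012,0,-2.3,0,0,0,0,0.012,0,-3.1,0,0,0,0,0.012,0,-3.9,0,0,0,0,0.012,0,-4.7,0,0,0,0,0.012,0,-5.4,0,0,0,0,0.012,0,-6.0,0,0,0,0,0.012,0,-6.5,0,0,0,0,0.012,0,-6.5,0,0,0,0,0.012],
)

```text
time: 10.95
tool_pos: [0.5773, 0.0947, 0.0242]
tcp_rot: [0.762, 0.648, 0.001, -0.001]
force: [0.7, 1.9, 7.9]
width: 0.0132
```

```bash
python3 - <<'E'
from h import *
go([.563,-.0055,.0245],-8.6)
F=both(); tray(F['top']);pickle.dump(F,open('f3.pkl','wb'))
a=cv2.resize(F['top']['color'][120:230,280:440,::-1],None,fx=5,fy=5,interpolation=cv2.INTER_CUBIC)
cv2.imwrite('pics/t6.png',np.clip(a*1.5,0,255).astype(np.uint8))
E
```

```text
t 10.95 pos [0.5773 0.0947 0.0242] q [-0.63  0.58  0.5   1.91 -0.39  0.75 -0.08] F [0.7 1.9 7.9] w 0.0132
shift cm [-10.12   0.2   -0.06] turn [-0.    -0.003 -0.012] | other [-0.005  0.     3.13 ]
[array([279.6, 380.6]), array([137.8, 161.8]), np.float64(22.2)]
[array([560.4,  -1.4]), array([103.4,  98.1]), np.float64(81.2)]
```

View pics/t6.png

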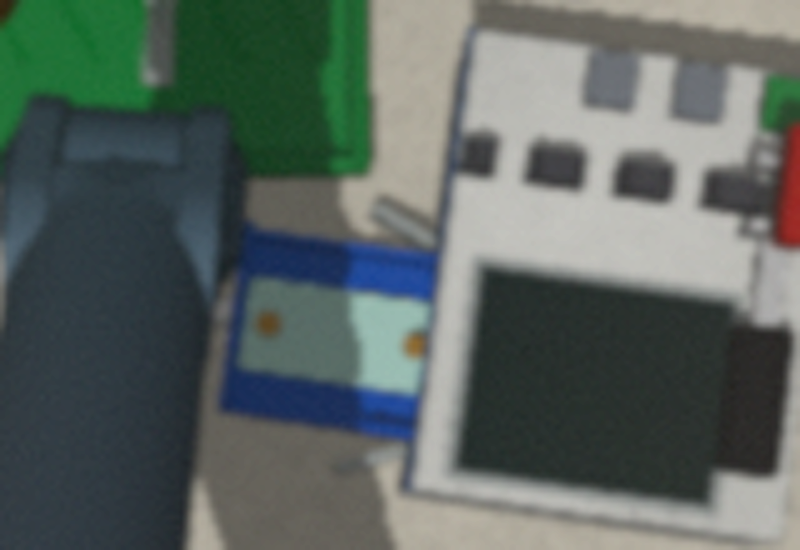

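Call:
jog_arm(
  motion=[0,-0.7,0.0,0,0,0,0,0,-1.5,0.0,0,0,0,0,0,-2.3,0.05,0,0,0,0,0,-3.1,0.05,0,0,0,0,0,-3.9,0.1,0,0,0,0,0,-4.7,0.1,0,0,0,0,0,-5.5,0.1,0,0,0,0,0,-6.3,0.1,0,0,0,0,0,-7.1,0.15,0,0,0,0,0,-7.9,0.15,0,0,0,0,0,-8.5,0.15,0,0,0,0,0,-8.8,0.15,0,0,0,0,0,-8.8,0.15,0,0,0,0],
)

```text
time: 12.13
tool_pos: [0.5648, 0.0081, 0.0242]
tcp_rot: [0.762, 0.648, 0.001, -0.001]
force: [0.2, 3.1, 8.0]
width: 0.0128
```

```bash
python3 - <<'E'
from h import *
go([.563,-.0055,.0245],-8.6)
E
```

```text
t 12.1333 pos [0.5648 0.0081 0.0242] q [-0.5   0.55  0.51  1.96 -0.39  0.73  0.08] F [0.2 3.1 8. ] w 0.0128
shift cm [-1.37  0.04 -0.03] turn [-0.    -0.003 -0.011] | other [-0.005  0.     3.13 ]
```

Call:
jog_arm(
  motion=[0,-0.3,0,0,0,0,0,0,-0.6,0,0,0,0,0,0,-0.8,0,0,0,0,0,0,-1.0,0,0,0,0,0,0,-1.1,0,0,0,0,0,0,-1.2,0,0,0,0,0,0,-1.2,0,0,0,0,0],
)

```text
time: 12.72
tool_pos: [0.5632, -0.0021, 0.0242]
tcp_rot: [0.761, 0.648, 0.002, -0.002]
force: [1.2, 4.4, 7.9]
width: 0.0129
```

Call:
jog_arm(
  motion=[0,-0.1,0,0,0,0,0,0,-0.2,0,0,0,0,0,0,-0.2,0,0,0,0,0],
)

```text
time: 12.97
tool_pos: [0.5629, -0.004, 0.0242]
tcp_rot: [0.761, 0.648, 0.002, -0.002]
force: [0.7, 5.3, 7.1]
width: 0.0132
```

Call:
jog_arm(
  motion=[0,-0.1,0,0,0,0,0,0,-0.2,0,0,0,0,0,0,-0.2,0,0,0,0,0],
)

```text
time: 13.22
tool_pos: [0.5626, -0.0059, 0.0242]
tcp_rot: [0.761, 0.649, 0.002, -0.002]
force: [-0.0, 5.0, 8.3]
width: 0.0132
```

Call:
jog_arm(
  motion=[0,-0.1,0,0,0,0,0,0,-0.2,0,0,0,0,0,0,-0.2,0,0,0,0,0],
)

```text
time: 13.47
tool_pos: [0.5625, -0.0066, 0.0242]
tcp_rot: [0.761, 0.649, 0.002, -0.002]
force: [1.5, 6.2, 7.6]
width: 0.0131
```

```bash
python3 - <<'E'
from h import *
go([.563,-.0055,.0245],-8.6)
F=both();pickle.dump(F,open('f4.pkl','wb'))
a=cv2.resize(F['top']['color'][130:230,310:430,::-1],None,fx=6,fy=6,interpolation=cv2.INTER_CUBIC)
cv2.imwrite('pics/t7.png',np.clip(a*2,0,255).astype(np.uint8))
E
```

```text
t 13.4667 pos [ 0.5625 -0.0066  0.0242] q [-0.48  0.54  0.5   1.96 -0.39  0.73  0.11] F [1.5 6.2 7.6] w 0.0131
shift cm [ 0.12  0.03 -0.03] turn [-0.    -0.006 -0.009] | other [-1.000e-02  1.000e-03  3.133e+00]
```

View pics/t7.png

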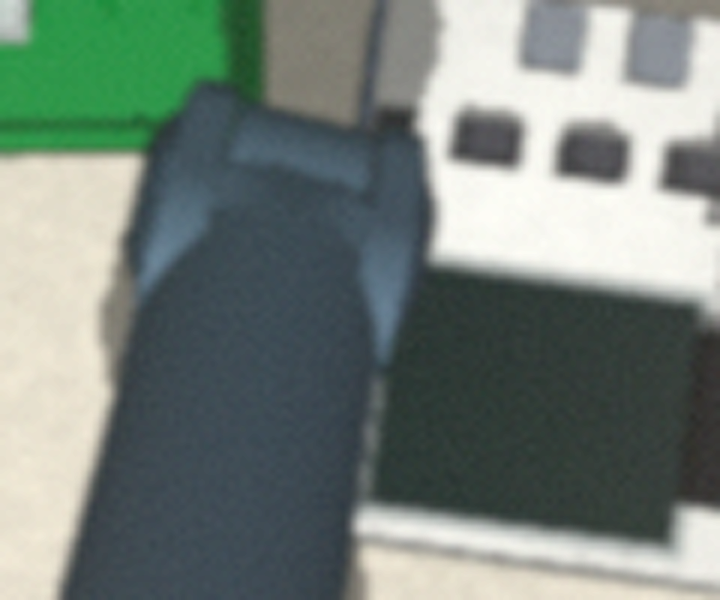

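The arm hides the mouth in this view; the last step advanced only 0.7 of 2 mm, so contact may have begun. Pushing on gently.

Call:
jog_arm(
  motion=[0,-0.1,0,0,0,0,0,0,-0.2,0,0,0,0,0,0,-0.2,0,0,0,0,0],
)

```text
time: 13.82
tool_pos: [0.5624, -0.0066, 0.0242]
tcp_rot: [0.761, 0.649, 0.003, -0.003]
force: [1.2, 9.2, 7.3]
width: 0.0132
```

Call:
jog_arm(
  motion=[0,-0.1,0,0,0,0,0,0,-0.2,0,0,0,0,0,0,-0.2,0,0,0,0,0],
)

```text
time: 14.07
tool_pos: [0.5621, -0.0067, 0.0242]
tcp_rot: [0.76, 0.65, 0.003, -0.004]
force: [0.8, 12.0, 7.5]
width: 0.0135
```

Call:
jog_arm(
  motion=[0,0.3,0,0,0,0,0,0,0.4,0,0,0,0,0,4,0.4,0,0,0,0,0,4,0.4,0,0,0,0,0,4,0.4,0,0,0,0,0,4,0.4,0,0,0,0,0,4,0.4,0,-2,0,0,0,4,0.4,0,-5,0,0,0,4,0.4,0,-9,0,0,0,4,5,0,-13,0,0,0,4,9,0,-16,0,0,0,4,13,0,-16,0,0,0,4,17,0,-16,0,0,0,4,21,0,-16,0,0,0,4,21,0,-16,0,0,0],
)

```text
time: 15.32
tool_pos: [0.5945, 0.1994, 0.1836]
tcp_rot: [0.76, 0.65, 0.001, -0.002]
force: [-0.6, 1.1, 1.2]
width: 0.0397
```

```bash
python3 - <<'E'
from h import *
go([.563,-.0055,.0245],-8.6)
F=both();pickle.dump(F,open('f5.pkl','wb'))
for n in F:
    for c in blobs(F[n],'red',5):print(n,c.reshape(-1,2).mean(0),[np.round(v,1) for v in rect(F[n],c,.153)])
t=cv2.resize(F['top']['color'][100:230,300:460,::-1],None,fx=4.9,fy=4.6,interpolation=cv2.INTER_CUBIC)
cv2.imwrite('pics/t8.png',np.clip(t*1.5,0,255).astype(np.uint8))
E
```

```text
t 15.3167 pos [0.5945 0.1994 0.1836] q [-0.82  0.42  0.54  1.72 -0.25  1.06 -0.34] F [-0.6  1.1  1.2] w 0.0397
shift cm [-20.8    0.05  15.82] turn [-0.001 -0.004 -0.004] | other [-7.000e-03  1.000e-03  3.137e+00]
side [494.  311.5] [array([ 792.2, -344.2]), array([ 7.9, 50.4]), np.float64(89.9)]
side [376.38271605 263.04938272] [array([ 614.5, -235.9]), array([30.3, 57.8]), np.float64(81.0)]
top [439.61538462 156.51923077] [array([ 616.3, -224.5]), array([16.6, 57.1]), np.float64(79.5)]
top [481.475  83.525] [array([ 796.4, -332.9]), array([ 7.4, 48. ]), np.float64(87.5)]
```

View pics/t8.png

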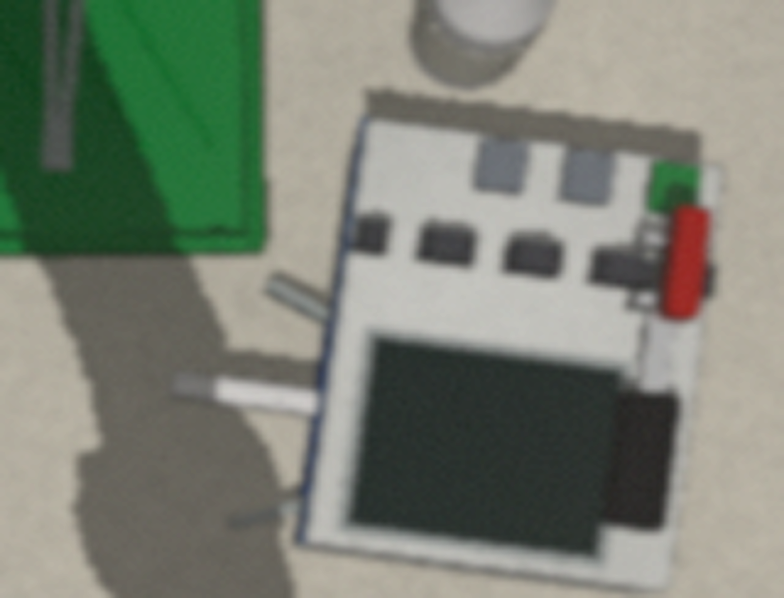

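```bash
python3 - <<'E'
from h import *
a=np.radians(-8.6);Vx=np.array([np.cos(a),np.sin(a)]);Vy=np.array([-np.sin(a),np.cos(a)])
f=pickle.load(open('f5.pkl','rb'))['top'];f0=pickle.load(open('f0.pkl','rb'))['top']
def P(px,z): w=ray(f,px,z)[:,:2]*1000-[556.3,-50]; return np.c_[w@Vx,w@Vy].round(1).tolist()
q=lambda x,y:((x+.5)/4.9-.5+300,(y+.5)/4.6-.5+100)
print('handle far, near',P([q(175,384),q(316,402)],.055),'face',P([q(365,118),q(300,543)],.09))
# blue profile across the viewer face beside the handle, before and after
for v in (182,192,194):
    print(v,f0['color'][v,362:372].tolist(),'\n   ',f['color'][v,362:372].tolist())
E
```

```text
handle far, near [[-1.6, 75.9], [-1.3, 0.2]] face [[155.8, -1.7], [-83.4, 0.7]]
182 [[111, 108, 99], [112, 108, 99], [105, 103, 96], [85, 84, 82], [70, 73, 76], [86, 89, 89], [108, 108, 106], [117, 117, 114], [114, 115, 111], [102, 102, 99]] 
    [[69, 66, 61], [63, 62, 58], [49, 50, 53], [38, 43, 55], [60, 64, 73], [94, 95, 97], [116, 117, 114], [125, 125, 121], [125, 125, 121], [124, 124, 121]]
192 [[109, 106, 98], [102, 99, 93], [84, 84, 84], [80, 82, 83], [97, 98, 97], [113, 113, 110], [116, 116, 113], [112, 112, 108], [92, 92, 89], [62, 62, 59]] 
    [[98, 96, 91], [70, 72, 74], [53, 58, 68], [75, 78, 84], [104, 105, 104], [120, 120, 117], [125, 126, 121], [125, 126, 122], [123, 123, 120], [113, 114, 111]]
194 [[108, 105, 98], [96, 95, 91], [81, 82, 83], [85, 86, 88], [105, 105, 104], [115, 114, 111], [117, 117, 113], [109, 109, 106], [86, 87, 83], [52, 51, 50]] 
    [[94, 93, 89], [62, 63, 69], [54, 58, 69], [85, 87, 90], [111, 111, 109], [122, 122, 119], [124, 125, 121], [124, 125, 121], [120, 120, 117], [108, 110, 107]]
```

```bash
python3 -c "
from bench import arm
print(arm.hand_in())"
```

```text
the job is handed in; nothing more can be done
None
```

The job is handed in after about 15 s of robot time. Both steps were done in the order asked.

- **Knob:** I lifted it 28 mm, moved it 135 mm to the notch beside the green marker, lowered it and let go. The last top view puts its centre at (616, −225) mm, against (617, −225) expected. Its height when I released it matched the starting notch to 0.1 mm, so it is fully in.
- **Tray:** I took the smaller blue tray by its handle, lined it up with the bay and slid it in along the bench. It stopped dead about 1 mm past the predicted home point, with the push force rising to 12 N. I then let go and backed the arm clear.
- **After release:** The handle sticks out about 76 mm from the viewer, within 0.2° of straight, which fits the tray being home to about 2 mm. No blue shows beyond the viewer's edge in the top view.
- **What I could not confirm:** I never saw the flush front panel directly. The side camera does not see the bay opening, and from above the panel lies along the viewer's edge.
- **One disagreement:** I measured the handle's middle about 100 mm from the tray's centre, where the description says 110 mm. I gripped between the two and relied on the hard stop.
- **Other items:** The arm never came near the jar, forceps or bottle. I did not re-measure their positions, and the jar was outside the last close-up.

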